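# Snug up the drain plug of a coolant manifold

### The job

On the bench stands the aluminium coolant manifold of a water-cooled test load, with three winged pipe plugs in its top. The one with the yellow wing, the drain plug, is still loose: turn it clockwise (seen from above) until its tapered thread goes snug, nip it up a little (some 15 degrees past the point where it goes stiff), then stop, without wrenching it on any further, and let go. Leave the black and the blue plug alone.

Things in the scene. Friction and masses are not known exactly. Their poses are not given: they have to be found in the camera images.
- drain_grip (a point): Yellow wing of the loose drain plug: upright bar 44 long x 14 thick x 32 mm high, pinched from above. Point on the plug's vertical axis, mid-bar, 82 mm above the table (bar spans 66 to 98 mm); x along the bar, y across it, z up. Below it: round skirt, radius 17 mm, and brass boss, radius 20 mm, top 52 mm above the table. The plug turns but does not sink.
- drain_seat (a joint): How far the drain plug is tightened past snug, rad. Stays 0 while the wing turns clockwise with a light 0.1 N m drag, for an angle that differs each time (0.35 to 0.85 rad), and while the taper then bites: over 0.1 rad more the torque climbs to 0.4 N m (0.3 when the hand pauses) and stays so; from there this value grows with the turning and keeps. Let go, the wing springs back 0.1 rad.
- black_plug: Black-winged twin of the drain plug, already tight and immovable. Origin on its axis at the foot of its boss, 45 mm above the table; its wing's top is 98 mm above the table. The three plugs stand 90 mm apart in a row, in any order, on the manifold, an aluminium bar 290 x 60 x 45 mm fixed to the bench.
- blue_plug: Blue-winged twin of the drain plug, already tight and immovable. Origin on its axis at the foot of its boss, 45 mm above the table; its wing's top is 98 mm above the table. To be left alone, like the black one.

How it is judged:
By the outcome, as a careful person would: the job done as asked, in the order asked, and still so for the second after the job is handed in, with the robot touching nothing.
It also fails if it takes over 35 s, if anything falls off the work surface, if the arm or the gripper's body presses on something with over 40 N, if the wrist force passes 120 N, or if a joint passes its speed limit or range.

### The arm

A 7-joint arm with a two-finger parallel gripper is mounted at the origin on the work surface. World frame = base frame: x ahead of the robot, y to its left, z up, the work surface at z = 0. Lengths are in m, angles in rad, forces in N, time in s.
With the tool pointing down it reaches from about 0.4 to 0.85 m from the base axis. Payload 10.4 kg.
Tool frame: the origin (TCP) lies at the very end of the fingers, on their centre line; the grasp point (between the pads) lies 19 mm behind it; z points along the fingers, y is the line along which they close (so a half turn about z gives the same grasp; the last joint's range is limited). The gripper opens to 85 mm and grips with 20 to 120 N. Pads are 22 mm wide; open, the fingers measure 114 mm over their backs; the gripper's body (76 mm by 85 mm) begins 54 mm behind the grasp point. The pads swing forward as they close: fully open they stand 13 mm farther back than shut.
Start: joints at [1.176, 0.332, -0.065, 1.46, 0.022, 1.35, -0.088], TCP at [0.227, -0.582, 0.231] pointing down, gripper open.
Joint ranges: [-2.6, 2.6], [-0.5, 2.12], [-1.47, 1.34], [0.16, 2.42], [-1.27, 4.41], [0.06, 2.06], [-2.6, 2.6]. Speed limits (rad/s): [2.22, 2.22, 2.79, 2.79, 3.14, 3.14, 3.14].

### API

Orientations are given as [roll, pitch, yaw] about the fixed x, y, z axes, in that order (R = Rz(yaw) Ry(pitch) Rx(roll)).
In Python, from station import bot gives the robot as it stands.
- The arm moves only by the tool jog_arm, never from a script. Its arguments are lists of equal length, an entry for each row: "xyz": the shift along the tool's x, y, z scaled (see below), a list of three; "turn": the turn about the tool's z scaled (see below); "hand": the closure, from 0 (fully open) to 1 (shut). In form: {"xyz": [[x, y, z], ...], "turn": [turn, ...], "hand": [hand, ...]}. A call has 1 to 8 rows; each row shifts and turns the commanded pose from where the row before left it, along the tool's axes as they then stand; what a row does not reach is not made up. The controller multiplies each number of a shift by 0.025 m and each number of a turn by 0.12 rad. A row lasts 1/12 s, in which the tool goes at most 41.7 mm and 7.16 degrees, less where a joint would pass 70% of its speed; a pose out of reach is approached as far as the arm can. A call with a number of a shift or a turn outside -1 to 1 is refused whole. A call with a gripper value outside its range is refused whole. The fingers move at their own pace and stop on an object; "grip_force" is the grip in N (left out, the last holds). Time passes only in rows, so rows that do not move let the fingers close. It gives the time, the measured TCP pose, the force, the opening and the grip force at its end, in the units of the state.
- bot.read_state(): the state, without advancing time (a new reading comes with each control period).
- bot.snapshot(name): name is "side" or "top" or "wrist"; returns a dict with "img" (400x640x3 uint8, red, green, blue), "depth" (400x640 float32, m along the optical axis (not along the pixel's ray), 0 where there is no reading), "fov_y" (degrees; the focal length in pixels is half the picture's height over the tangent of half this angle, whatever the lens; pixels are square), "cx", "cy" (the principal point, pixels), "k1" (the pictures are not rectified: a ray, as slopes to the right and down, at radius r is drawn at 1 + k1 r^2 times it, then the intrinsics apply), "pose" (4x4, takes a point from camera to world coordinates). Camera axes: x right, y down, z forward; pixel columns grow to the right and rows downward; lengths in m; the calibration is good to about 2 mm. A picture is of the moment at which its call begins.
- bot.hand_in(): hands the job in; it is judged then, once.
The state is a dict: "time_s": time; "joints": joint angles; "joint_velocities": joint speeds; "tau": joint torques, N m; "position": TCP position; "tool_rot": TCP orientation; "contact_force": force on the tool from outside, world axes, zero at the start; "wrist_torque": the same for the moment, N m; "finger_gap": finger opening in m; "finger_force": force on a finger pad.
Only numpy, scipy, OpenCV 4.12 (cv2) and the standard library are available. Lean on these libraries where they do the work, as an engineer would, in place of code of your own. Each camera call takes 0.05 s, during which the arm holds its last target. There are 200 camera calls.

## Working session

There is one attempt and no reset: what is moved stays moved. The work goes in short steps, Python scripts to look and compute and a tool call to move; the robot and the scene stay as the last step left them, time stands still between calls to the robot, and variables do not carry over. Pictures are saved under pics/ and viewed, at most 10 in all, crops included, and the job is handed in when it is done.

Besides the shell and the picture viewer there is one more tool, called after "Emit:" by a JSON object that holds its "op" and its "data", one argument or row to a line. jog_arm: Moves the arm, as the interface text tells. Shifts and turns lie within -1 to 1; 1 stands for 0.025 m of shift or 0.12 rad of turn. Its arguments: {"type":"object","properties":{"xyz":{"type":"array","items":{"type":"array","items":{"type":"number"}}},"turn":{"type":"array","items":{"type":"number"}},"hand":{"type":"array","items":{"type":"number"}},"grip_force":{"type":"number"}},"required":["xyz","turn","hand"]}

```bash
mkdir -p pics
cat > h.py <<'E'
import numpy as np,cv2
from station import bot
def K(s):
    f=200/np.tan(np.radians(s["fov_y"])/2); return f
def ray(s,uv):
    f=K(s); M=np.array([[f,0,s["cx"]],[0,f,s["cy"]],[0,0,1]])
    p=cv2.undistortPoints(np.array(uv,float).reshape(-1,1,2),M,np.array([s["k1"],0,0,0,0.]))[:,0]
    d=np.c_[p,np.ones(len(p))]; P=np.array(s["pose"])
    return P[:3,3],d@P[:3,:3].T
def onz(s,uv,z):
    o,d=ray(s,uv); return o+d*((z-o[2])/d[:,2])[:,None]
def cloud(s,m):
    v,u=np.nonzero(m&(s["depth"]>0)); o,d=ray(s,np.c_[u,v]); return o+d*s["depth"][v,u][:,None]
def mask(s,lo=(20,110,90),hi=(35,255,255)):
    return cv2.inRange(cv2.cvtColor(s["img"],cv2.COLOR_RGB2HSV),lo,hi)>0
def save(s,n): cv2.imwrite("pics/"+n,s["img"][:,:,::-1])
E
python3 - <<'E'
from h import *
st=bot.read_state(); print(st)
for n in("top","side"):
    s=bot.snapshot(n); save(s,n+"1.png"); m=mask(s); print(n,m.sum(),s["pose"],s["k1"],s["fov_y"])
    c=cloud(s,m)
    if len(c): print(np.percentile(c,[2,50,98],axis=0))
E
```

```text
{'time_s': 0.0, 'joints': array([ 1.17640731,  0.33286179, -0.06469573,  1.46095271,  0.02161902,
        1.34991241, -0.08849548]), 'joint_velocities': array([ 0.00023091,  0.00073205, -0.00051415,  0.00050864,  0.00154132,
       -0.00019617, -0.00132537]), 'tau': array([ 1.26384988e-03, -6.25443006e+01,  5.00043947e-02, -3.91604984e+01,
        1.63519563e-02,  9.93298483e-03,  2.72060851e-05]), 'position': array([ 0.22689805, -0.58194664,  0.23051679]), 'tool_rot': array([-3.14015721e+00,  8.79677150e-05,  3.71814980e-01]), 'contact_force': array([-0.14951589, -1.29728024, -0.91838152]), 'wrist_torque': array([-0.00811566,  0.02863192,  0.03793515]), 'finger_force': 0.0, 'finger_gap': 0.08524669867414637}
top 3309 [[ 0.02000052 -0.99629686  0.08362149  0.50723847]
 [-0.99922812 -0.02274744 -0.03202668  0.05092992]
 [ 0.03381026 -0.08291639 -0.9959828   0.77351626]
 [ 0.          0.          0.          1.        ]] 0.026777916952353552 49.023978766405854
[[ 0.37482457 -0.45405861  0.00666235]
 [ 0.50356187 -0.3704354   0.03242884]
 [ 0.81151328  0.06693933  0.09850412]]
side 3034 [[-0.83887962 -0.31349232  0.4449759   0.29801134]
 [-0.54414746  0.50339336 -0.67119198  0.47128936]
 [-0.01358438 -0.80518178 -0.59287247  0.49569806]
 [ 0.          0.          0.          1.        ]] -0.13117514377357187 46.478165436493505
[[ 0.37084743 -0.42140098 -0.00168859]
 [ 0.49525525 -0.35857347  0.02893501]
 [ 0.79975509  0.0791188   0.09539957]]
```

View pics/top1.png

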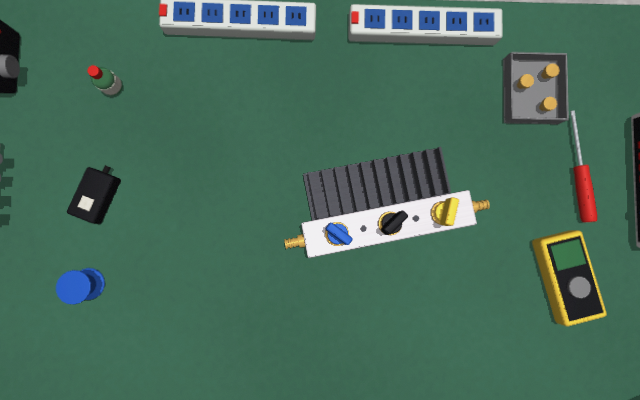

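View pics/side1.png

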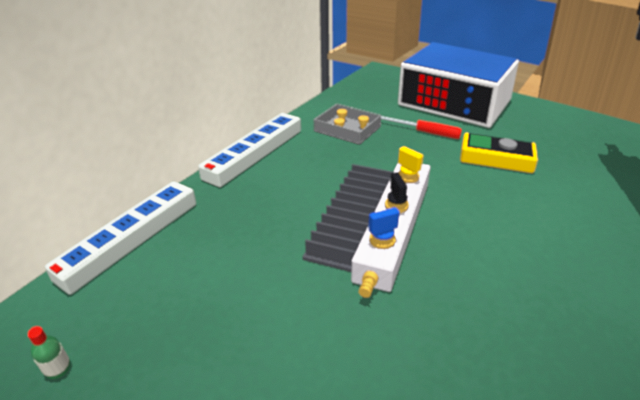

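The top view shows the manifold with its plugs: blue at about (338,233), black (392,223) and yellow (447,212). The heatsink lies on the far side. In the side view the yellow wing is at about (410,163).

Run:
```python
from h import *
def roi(m,x0,x1,y0,y1):
    r=np.zeros_like(m); r[y0:y1,x0:x1]=m[y0:y1,x0:x1]; return r
S={n:bot.snapshot(n) for n in("top","side")}
for n,b in(("top",(425,465,190,235)),("side",(390,430,140,185))):
    s=S[n]; m=roi(mask(s),*b); c=cloud(s,m); print(n,m.sum(),np.percentile(c,[2,50,98],axis=0))
    t=c[c[:,2]>0.090] if n=="top" else c[c[:,2]>.07]
    (cx,cy),wh,a=cv2.minAreaRect((t[:,:2]*1000).astype(np.float32)); print(n,len(t),cx,cy,wh,a)
    w,v=np.linalg.eigh(np.cov(t[:,:2].T)); print("yaw",np.arctan2(v[1,1],v[0,1]),np.sqrt(w),t[:,2].max())
s=S["top"]
# black, blue tops
for nm,lo,hi,b in(("blue",(100,120,60),(125,255,255),(315,360,210,255)),("black",(0,0,0),(180,255,60),(370,412,205,240))):
    c=cloud(s,roi(mask(s,lo,hi),*b)); t=c[c[:,2]>.088]; print(nm,len(t),t.mean(0),np.ptp(t,axis=0))
# heatsink height
c=cloud(s,roi(np.ones_like(s["depth"],bool),305,450,150,215)); print(np.percentile(c[:,2],[5,50,90]))
# two-view check: wing top centroid pixels -> closest point
import itertools
R=[]
for n,b in(("top",(425,465,190,235)),("side",(390,430,140,185))):
    s=S[n]; m=roi(mask(s),*b); v,u=np.nonzero(m&(s["depth"]>0)); cc=cloud(s,m); k=cc[:,2]>.066
    # topmost face pixels
    k=cc[:,2]>.093; R.append(ray(s,[[u[k].mean(),v[k].mean()]])); print(n,k.sum(),u[k].mean(),v[k].mean())
(o1,d1),(o2,d2)=R; d1,d2=d1[0],d2[0]
q=np.linalg.lstsq(np.c_[d1,-d2],o2-o1,rcond=None)[0]; print(o1+d1*q[0],o2+d2*q[1])
```

```text
top 552 [[ 0.5322286  -0.18925312  0.05068113]
 [ 0.55257673 -0.1757943   0.08856039]
 [ 0.57149973 -0.16510572  0.09966336]]
top 266 552.4803466796875 -181.06219482421875 (14.233338356018066, 43.030513763427734) 76.70021057128906
yaw 2.9018386753782224 [0.00406967 0.0124515 ] 0.10205300104877824
side 686 [[ 0.52761336 -0.32237571 -0.00105878]
 [ 0.54685314 -0.17502231  0.07550947]
 [ 0.59879503 -0.16309432  0.09634075]]
side 402 531.7398681640625 -146.5556182861328 (40.3737678527832, 107.98995208740234) 26.557039260864258
yaw 2.7692698098380926 [0.00782364 0.01389309] 0.09785711437704342
blue 251 [ 0.51418854 -0.00587409  0.09754768] [0.03180252 0.03883167 0.01187532]
black 249 [ 0.53308289 -0.0927752   0.09733261] [0.03607867 0.03647036 0.01267247]
[-0.00051174  0.00905656  0.04431772]
top 255 451.01176470588234 211.05098039215687
side 122 410.89344262295083 152.87704918032787
[ 0.55284752 -0.18285609  0.09053513] [ 0.54998014 -0.1841041   0.09077084]
```

Emit:
{"op": "jog_arm", "data": {
  "xyz": [
    [1,-0.57,0],
    [1,-0.57,0],
    [1,-0.57,0],
    [1,-0.57,0],
    [1,-0.57,0],
    [1,-0.57,0],
    [1,-0.57,0],
    [1,-0.57,0]
  ],
  "turn": [0,0,0,0,0,0,0,0],
  "hand": [0,0,0,0,0,0,0,0],
  "grip_force": 60
}}

```text
time_s: 0.87
position: [0.3726, -0.4022, 0.2313]
tool_rot: [3.142, 0.0, 0.372]
contact_force: [1.0, -0.7, -0.2]
finger_gap: 0.0858
finger_force: 0.0
```

Emit:
{"op": "jog_arm", "data": {
  "xyz": [
    [1,-0.57,0],
    [1,-0.57,0],
    [1,-0.57,0],
    [1,-0.57,0],
    [1,-0.57,0],
    [1,-0.57,0],
    [1,-0.57,0],
    [1,-0.57,0]
  ],
  "turn": [0,0,0,0,0,0,0,0],
  "hand": [0,0,0,0,0,0,0,0]
}}

```text
time_s: 1.53
position: [0.5175, -0.2234, 0.2313]
tool_rot: [3.141, 0.0, 0.372]
contact_force: [0.7, -1.3, 0.7]
finger_gap: 0.0849
finger_force: 0.0
```

Emit:
{"op": "jog_arm", "data": {
  "xyz": [
    [0,0,0],
    [0,0,0],
    [0,0,0],
    [0,0,0],
    [0,0,0],
    [0,0,0],
    [0,0,0],
    [0,0,0]
  ],
  "turn": [-1,-1,-1,-1,-1,-1,-1,-1],
  "hand": [0,0,0,0,0,0,0,0]
}}

```text
time_s: 2.2
position: [0.5168, -0.2246, 0.2312]
tool_rot: [-3.141, 0.0, 1.338]
contact_force: [0.1, 0.0, -0.8]
finger_gap: 0.0854
finger_force: 0.0
```

Emit:
{"op": "jog_arm", "data": {
  "xyz": [
    [0,0,0],
    [0,0,0],
    [0,0,0],
    [0,0,0],
    [0,0,0],
    [0,0,0],
    [0,0,0],
    [0,0,0]
  ],
  "turn": [-1,-1,-1,-1,-1,-1,-1,-1],
  "hand": [0,0,0,0,0,0,0,0]
}}

```text
time_s: 2.87
position: [0.5168, -0.2246, 0.2312]
tool_rot: [-3.141, -0.0, 2.298]
contact_force: [-0.0, -0.9, 0.3]
finger_gap: 0.0853
finger_force: 0.0
```

Emit:
{"op": "jog_arm", "data": {
  "xyz": [
    [0,0,0],
    [0,0,0],
    [0,0,0],
    [0,0,0],
    [0,0,0],
    [0,0,0],
    [0,0,0]
  ],
  "turn": [-1,-1,-1,-1,-1,0,0],
  "hand": [0.3,0.3,0.3,0.3,0.3,0.3,0.3]
}}

```text
time_s: 3.45
position: [0.5168, -0.2246, 0.2312]
tool_rot: [3.142, -0.0, 2.888]
contact_force: [-0.0, 0.8, 0.0]
finger_gap: 0.06
finger_force: 0.0
```

Now I'll measure with the wrist camera from close by.

```bash
cat > w.py <<'E'
from h import *
import sys
def go(n):
    s=bot.snapshot("wrist"); save(s,n)
    st=bot.read_state(); print(st["position"],st["tool_rot"],s["pose"][:3,3])
    m=mask(s).astype(np.uint8); N,L,S,C=cv2.connectedComponentsWithStats(m)
    for i in range(1,N):
        if S[i,4]<150: continue
        c=cloud(s,L==i); print(S[i],C[i],np.percentile(c,[2,50,98],axis=0).round(4).tolist())
        t=c[(c[:,2]>.092)&(c[:,2]<.106)]
        if len(t)>100:
            (cx,cy),wh,a=cv2.minAreaRect((t[:,:2]*1000).astype(np.float32)); w,v=np.linalg.eigh(np.cov(t[:,:2].T))
            print("TOP",len(t),cx,cy,wh,a,t.mean(0),"yaw",np.arctan2(v[1,1],v[0,1]))
go(sys.argv[1])
E
python3 w.py w1.png
```

```text
[ 0.51681945 -0.22461515  0.23123213] [ 3.14159101e+00 -1.46529228e-04  2.88734036e+00] [ 0.45101111 -0.20686919  0.37415026]
[589  78  26  24 383] [601.26370757  88.32114883] [[0.4877, 0.0557, 0.0243], [0.4948, 0.0696, 0.03], [0.5036, 0.0798, 0.0346]]
[  73   81  147  151 4450] [155.65617978 149.59101124] [[0.3712, -0.4564, 0.0009], [0.436, -0.3839, 0.0337], [0.5208, -0.3552, 0.0372]]
[519 107  29  39 385] [527.93766234 125.69350649] [[0.4945, -0.0251, 0.0491], [0.5087, -0.0187, 0.0521], [0.5292, -0.0029, 0.0538]]
[435 149  31  34 303] [444.05940594 161.79207921] [[0.5133, -0.1124, 0.0506], [0.5209, -0.1061, 0.0524], [0.5421, -0.0839, 0.065]]
[ 356  188   35   53 1286] [374.88335925 211.2037325 ] [[0.529, -0.1979, 0.0515], [0.5458, -0.1845, 0.0956], [0.5701, -0.1676, 0.0991]]
TOP 698 550.5699462890625 -181.73631286621094 (14.168023109436035, 43.545406341552734) 75.9393310546875 [ 0.54946301 -0.18209292  0.09755529] yaw 2.900960451494978
[300 214  28  23 350] [313.19714286 226.04571429] [[0.5546, -0.2674, 0.024], [0.5645, -0.2521, 0.0302], [0.5738, -0.2384, 0.0347]]
```

View pics/w1.png

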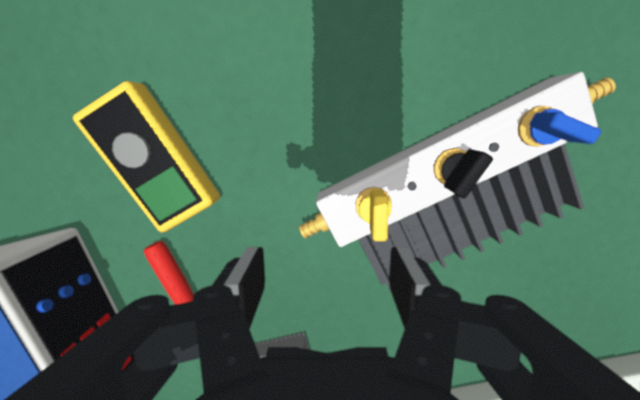

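The wrist view shows the yellow wing at (375,211), aligned with the tool at yaw 2.896. I'll move above it and drop partway.

Emit:
{"op": "jog_arm", "data": {
  "xyz": [
    [-0.3,0.68,0],
    [-0.3,0.68,0],
    [-0.3,0.68,0],
    [0,0,1],
    [0,0,1],
    [0,0,1],
    [0,0,1],
    [0,0,0]
  ],
  "turn": [0,0,0,0,0,0,0,0],
  "hand": [0.3,0.3,0.3,0.3,0.3,0.3,0.3,0.3]
}}

```text
time_s: 4.17
position: [0.5486, -0.1802, 0.1266]
tool_rot: [3.141, -0.007, 2.889]
contact_force: [-0.1, -0.1, -0.7]
finger_gap: 0.06
finger_force: 0.0
```

```bash
python3 w.py w2.png
```

```text
[ 0.54981799 -0.18041154  0.12936312] [ 3.14114798 -0.0044084   2.88920703] [ 0.48373313 -0.1627828   0.27000206]
[   0   52  119  205 7753] [ 51.72268799 160.58312911] [[0.3909, -0.4209, 0.0054], [0.4624, -0.3719, 0.028], [0.5229, -0.3545, 0.0364]]
[ 537   70   47   62 1070] [552.73925234 102.30280374] [[0.4946, -0.0253, 0.0491], [0.5103, -0.0183, 0.0521], [0.5303, -0.0031, 0.0538]]
[412 135  47  52 614] [426.27198697 155.05211726] [[0.5134, -0.1127, 0.0508], [0.5209, -0.1062, 0.0523], [0.5425, -0.084, 0.0648]]
[ 299  193   52   85 2889] [324.80858429 229.32917965] [[0.5292, -0.1963, 0.0513], [0.5466, -0.1802, 0.0966], [0.5701, -0.165, 0.0991]]
TOP 1610 550.6519165039062 -181.6061553955078 (13.811200141906738, 43.33987808227539) 77.08344268798828 [ 0.54921391 -0.18111508  0.09775261] yaw 2.9174428683863387
[226 232  34  29 428] [241.24766355 246.5771028 ] [[0.5313, -0.2678, 0.0235], [0.5628, -0.2557, 0.0302], [0.5704, -0.2166, 0.1395]]
```

View pics/w2.png

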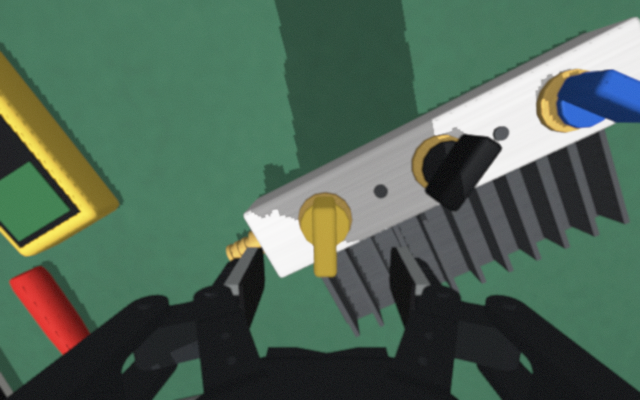

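The wing at (325,235) sits centred between the open fingers, so I'll go down and close.

Emit:
{"op": "jog_arm", "data": {
  "xyz": [
    [0,0,0.7],
    [0,0,0.7],
    [0,0,0.7],
    [0,0,0.4],
    [0,0,0],
    [0,0,0]
  ],
  "turn": [-0.15,0,0,0,0,0],
  "hand": [0.3,0.3,0.3,0.3,0.3,0.3]
}}

```text
time_s: 4.72
position: [0.5519, -0.1809, 0.07]
tool_rot: [-3.142, 0.001, 2.909]
contact_force: [0.0, 0.1, -0.7]
finger_gap: 0.0597
finger_force: 0.0
```

```bash
python3 -c "
from h import *
s=bot.read_state()
for k in('position','tool_rot','contact_force','wrist_torque','joints'):print(k,s[k])"
```

```text
position [ 0.55190066 -0.18085364  0.06997596]
tool_rot [-3.14150501e+00  8.92342976e-04  2.90895462e+00]
contact_force [ 0.03557219  0.09964163 -0.68453615]
wrist_torque [-0.00945405 -0.02825411  0.00416827]
joints [ 0.75241304  0.45595103 -0.6325805   1.7304958   0.30426658  1.05397827
  1.35476837]
```

Emit:
{"op": "jog_arm", "data": {
  "xyz": [
    [0,0,0],
    [0,0,0],
    [0,0,0],
    [0,0,0],
    [0,0,0],
    [0,0,0]
  ],
  "turn": [0,0,0,0,0,0],
  "hand": [1,1,1,1,1,1],
  "grip_force": 60
}}

```text
time_s: 5.22
position: [0.5516, -0.182, 0.0699]
tool_rot: [-3.14, 0.001, 2.909]
contact_force: [-2.6, -2.9, 6.5]
finger_gap: 0.0129
finger_force: 58.7
```

```bash
cat > r.py <<'E'
from h import *
s=bot.read_state()
print(s['time_s'],'pos',s['position'].round(4),'yaw',s['tool_rot'].round(4),'F',s['contact_force'].round(2),'T',s['wrist_torque'].round(3),'gap',s['finger_gap'],s['finger_force'],'j7',s['joints'][6])
E
python3 r.py
```

```text
5.2167 pos [ 0.5516 -0.182   0.0699] yaw [-3.1400e+00  1.2000e-03  2.9087e+00] F [-2.6  -2.91  6.49] T [-0.502  0.56   0.022] gap 0.012857026285895922 58.68963539600372 j7 1.3550258521229066
```

Emit:
{"op": "jog_arm", "data": {
  "xyz": [
    [0,0,0],
    [0,0,0],
    [0,0,0],
    [0,0,0],
    [0,0,0],
    [0,0,0]
  ],
  "turn": [0.5,0.5,0.5,0.5,0.4,0],
  "hand": [1,1,1,1,1,1]
}}

```text
time_s: 5.72
position: [0.5517, -0.1819, 0.0699]
tool_rot: [-3.14, 0.002, 2.618]
contact_force: [-1.3, -2.9, 6.3]
finger_gap: 0.0129
finger_force: 58.5
```

```bash
python3 r.py
```

```text
5.7167 pos [ 0.5517 -0.1819  0.0699] yaw [-3.1405e+00  1.9000e-03  2.6178e+00] F [-1.29 -2.92  6.3 ] T [-0.568  0.379  0.072] gap 0.012910684327842602 58.50867033004761 j7 1.0845893550074277
```

Emit:
{"op": "jog_arm", "data": {
  "xyz": [
    [0,0,0],
    [0,0,0]
  ],
  "turn": [0.5,0],
  "hand": [1,1]
}}

```text
time_s: 5.88
position: [0.5517, -0.182, 0.0699]
tool_rot: [-3.141, 0.002, 2.557]
contact_force: [-1.7, -2.8, 5.7]
finger_gap: 0.0125
finger_force: 58.5
```

```bash
python3 r.py
```

```text
5.8833 pos [ 0.5517 -0.182   0.0699] yaw [-3.1406e+00  1.9000e-03  2.5574e+00] F [-1.75 -2.79  5.69] T [-0.614  0.408  0.054] gap 0.012549920998224235 58.53140652179718 j7 1.028417569144462
```

Emit:
{"op": "jog_arm", "data": {
  "xyz": [
    [0,0,0],
    [0,0,0]
  ],
  "turn": [0.5,0],
  "hand": [1,1]
}}

```text
time_s: 6.05
position: [0.5517, -0.182, 0.0699]
tool_rot: [-3.141, 0.002, 2.497]
contact_force: [-1.8, -3.1, 5.2]
finger_gap: 0.0128
finger_force: 58.5
```

```bash
python3 r.py
```

```text
6.05 pos [ 0.5517 -0.182   0.0699] yaw [-3.1408e+00  2.0000e-03  2.4974e+00] F [-1.84 -3.07  5.22] T [-0.621  0.363  0.095] gap 0.012771148014264874 58.51762890815735 j7 0.9725453643554589
```

Emit:
{"op": "jog_arm", "data": {
  "xyz": [
    [0,0,0],
    [0,0,0]
  ],
  "turn": [0.5,0],
  "hand": [1,1]
}}

```text
time_s: 6.22
position: [0.5517, -0.182, 0.0699]
tool_rot: [-3.141, 0.002, 2.437]
contact_force: [-0.9, -2.3, 5.2]
finger_gap: 0.0132
finger_force: 58.5
```

```bash
python3 r.py
```

```text
6.2167 pos [ 0.5517 -0.182   0.0699] yaw [-3.1409e+00  2.0000e-03  2.4374e+00] F [-0.91 -2.32  5.22] T [-0.645  0.362  0.038] gap 0.013206196953866331 58.534040451049805 j7 0.9166164063405506
```

Emit:
{"op": "jog_arm", "data": {
  "xyz": [
    [0,0,0],
    [0,0,0]
  ],
  "turn": [0.5,0],
  "hand": [1,1]
}}

```text
time_s: 6.38
position: [0.5517, -0.182, 0.0699]
tool_rot: [-3.141, 0.002, 2.378]
contact_force: [-1.6, -3.8, 6.1]
finger_gap: 0.013
finger_force: 58.7
```

```bash
python3 r.py
```

```text
6.3833 pos [ 0.5517 -0.182   0.0699] yaw [-3.141e+00  2.300e-03  2.378e+00] F [-1.65 -3.82  6.11] T [-0.765  0.364  0.293] gap 0.012978386519630946 58.67299497127533 j7 0.8610265347848837
```

Emit:
{"op": "jog_arm", "data": {
  "xyz": [
    [0,0,0],
    [0,0,0]
  ],
  "turn": [0.5,0],
  "hand": [1,1]
}}

```text
time_s: 6.55
position: [0.5517, -0.182, 0.0699]
tool_rot: [-3.141, 0.002, 2.318]
contact_force: [-2.3, -3.0, 4.9]
finger_gap: 0.0133
finger_force: 58.7
```

```bash
python3 r.py
```

```text
6.55 pos [ 0.5517 -0.182   0.0699] yaw [-3.1411e+00  2.3000e-03  2.3183e+00] F [-2.31 -3.03  4.87] T [-0.712  0.304  0.361] gap 0.013306326945020543 58.68895769119263 j7 0.8053594986502092
```

Emit:
{"op": "jog_arm", "data": {
  "xyz": [
    [0,0,0],
    [0,0,0]
  ],
  "turn": [0.5,0],
  "hand": [1,1]
}}

```text
time_s: 6.72
position: [0.5517, -0.182, 0.0699]
tool_rot: [-3.141, 0.002, 2.258]
contact_force: [-1.6, -3.5, 5.3]
finger_gap: 0.013
finger_force: 58.7
```

```bash
python3 r.py
```

```text
6.7167 pos [ 0.5517 -0.182   0.0699] yaw [-3.1413e+00  2.4000e-03  2.2583e+00] F [-1.65 -3.46  5.31] T [-0.725  0.294  0.343] gap 0.013036492746142244 58.667373061180115 j7 0.7493056806478843
```

It bit at about yaw 2.45 and reached the plateau at about 2.35. The nip target is therefore about 2.087.

Emit:
{"op": "jog_arm", "data": {
  "xyz": [
    [0,0,0],
    [0,0,0],
    [0,0,0],
    [0,0,0],
    [0,0,0]
  ],
  "turn": [0.4,0.4,0.4,0.22,0],
  "hand": [1,1,1,1,1]
}}

```text
time_s: 7.13
position: [0.5517, -0.1821, 0.0699]
tool_rot: [3.142, 0.003, 2.09]
contact_force: [-1.2, -3.8, 5.1]
finger_gap: 0.0132
finger_force: 58.6
```

```bash
python3 r.py; python3 w.py w3.png
```

```text
7.1333 pos [ 0.5517 -0.1821  0.0699] yaw [3.1416e+00 2.5000e-03 2.0897e+00] F [-1.18 -3.76  5.15] T [-0.841  0.251  0.365] gap 0.013188707393252957 58.55438590049744 j7 0.591611001364217
[ 0.55176211 -0.18203945  0.06989529] [3.14152952e+00 2.53888230e-03 2.09103625e+00] [ 0.51795736 -0.12183728  0.21266259]
[342  39  42  81 728] [355.59203297  88.03983516] [[0.5138, -0.1126, 0.051], [0.5214, -0.1076, 0.0524], [0.5403, -0.0868, 0.0657]]
[ 291  210   70  124 4888] [325.67328151 264.50797872] [[0.5342, -0.1984, 0.0512], [0.5478, -0.1738, 0.0974], [0.564, -0.1606, 0.0994]]
TOP 3219 551.0341796875 -180.90023803710938 (14.438173294067383, 43.838340759277344) 29.525724411010742 [ 0.5500733  -0.17901902  0.09782075] yaw 2.094033660748602
[   0  337   95   56 3224] [ 34.08777916 363.92245658] [[0.3904, -0.3857, 0.0035], [0.4211, -0.3775, 0.0201], [0.4838, -0.2323, 0.1277]]
```

View pics/w3.png

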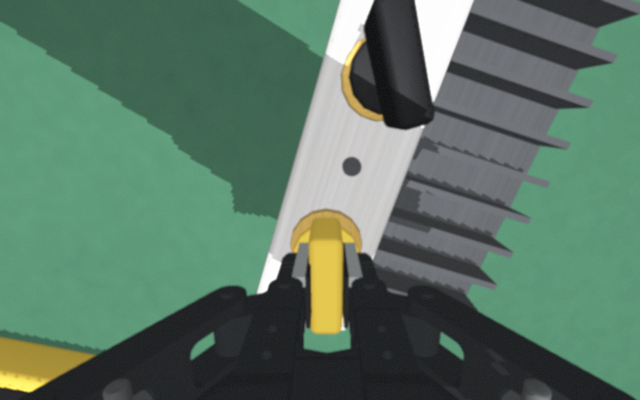

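The wing at (325,265) is still square in the pads, at yaw 2.09 like the tool, so there was no slip. I'll release and back off upward.

Emit:
{"op": "jog_arm", "data": {
  "xyz": [
    [0,0,0],
    [0,0,0],
    [0,0,0],
    [0,0,0],
    [0,0,0],
    [0,0,0]
  ],
  "turn": [0,0,0,0,0,0],
  "hand": [0.2,0.2,0.2,0.2,0.2,0.2]
}}

```text
time_s: 7.68
position: [0.5513, -0.1806, 0.0687]
tool_rot: [-3.142, -0.0, 2.092]
contact_force: [0.1, -0.1, -1.0]
finger_gap: 0.0684
finger_force: 0.0
```

Emit:
{"op": "jog_arm", "data": {
  "xyz": [
    [0,0,-0.6],
    [0,0,-1],
    [0,0,-1],
    [0,0,-1],
    [0,0,-1],
    [0,0,0],
    [0,0,0]
  ],
  "turn": [0,0,0,0,0,0,0],
  "hand": [0.2,0.2,0.2,0.2,0.2,0.2,0.2]
}}

```text
time_s: 8.27
position: [0.5521, -0.1808, 0.1852]
tool_rot: [3.14, 0.002, 2.091]
contact_force: [-0.1, 0.6, -1.1]
finger_gap: 0.0685
finger_force: 0.0
```

```bash
python3 w.py w4.png
```

```text
[ 0.55132755 -0.18071656  0.18374375] [3.14146137e+00 4.60123742e-04 2.09141299e+00] [ 0.51801628 -0.12084274  0.32798452]
[335  75  22  44 211] [341.57819905  99.56398104] [[0.5135, -0.1122, 0.0509], [0.5201, -0.1066, 0.0526], [0.5388, -0.0873, 0.0666]]
[ 304  174   42   62 1664] [324.94110577 200.31550481] [[0.5341, -0.1965, 0.0516], [0.5493, -0.1772, 0.0968], [0.5653, -0.1618, 0.0993]]
TOP 936 550.5444946289062 -180.73101806640625 (13.936162948608398, 42.241878509521484) 35.71562576293945 [ 0.54965565 -0.17929132  0.09783932] yaw 2.1956980106291635
[293 244  23  26 356] [302.73033708 256.84269663] [[0.5568, -0.2673, 0.0243], [0.5662, -0.2539, 0.0301], [0.5748, -0.2405, 0.0344]]
[  63  265  132   74 3093] [120.52440996 288.67798254] [[0.3692, -0.4533, 0.0007], [0.4135, -0.3803, 0.0288], [0.4769, -0.3619, 0.0373]]
```

View pics/w4.png

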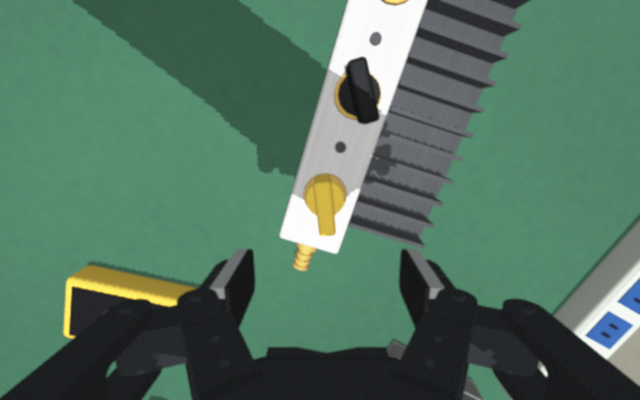

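The yellow wing at (325,203) has sprung back 0.1 rad to 2.195, as the text says it should. The gripper is clear, so I'll hand in.

```bash
python3 -c "
from station import bot
print(bot.hand_in())"
```

```text
the job is handed in; nothing more can be done
None
```

The drain plug went snug after about 0.56 rad, I nipped it up roughly 0.26 rad (15°) further, let go (it sprang back 0.1 rad as expected) and handed in at about 8 s, with the black and blue plugs not touched.

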